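Sort mixed-up upper jaw models back to their lowers on the scanner carriers

ROBOT

A 6-joint arm with a two-finger parallel gripper is mounted at the origin on a cart in front of the work surface, level with it; the furniture and walls round the work are solid. World frame = base frame: x ahead of the robot, y to its left, z up, the work surface at z = 0. Lengths are in mm, angles in rad, forces in N, time in s.
With the tool pointing down it reaches from about 275 to 725 mm from the base axis. Payload 5.6 kg.
Tool frame: the origin (TCP) lies midway between the tips of the shut fingers; the grasp point (between the pads) lies 19 mm behind it; z points along the fingers, y is the line along which they close (so a half turn about z gives the same grasp; the last joint's range is limited). The gripper opens to 85 mm and grips with 20 to 120 N. Pads are 22 mm wide; open, the fingers measure 114 mm over their backs; the gripper's body (76 mm by 85 mm) begins 54 mm behind the grasp point. The pads swing forward as they close: fully open they stand 13 mm farther back than shut.
Start: joints at [-0.931, 0.255, 0.108, 0, -1.424, -0.285], TCP at [191.091, -515.73, 231.283] pointing down, gripper open.
Joint ranges: [-2.95, 2.95], [-1.21, 1.97], [-1.09, 1.5], [-2.87, 1.71], [-2.94, -0.07], [-3.05, 3.05]. Speed limits (rad/s): [2.57, 2.57, 3.14, 3.14, 3.14, 3.14].

INTERFACE

Orientations are given as a 3x3 rotation matrix whose columns are the frame's x, y, z axes.
In Python, from workcell import sensors, imaging, bot gives the robot as it stands. The module is installed in compiled form; this text tells all that it offers.
- The arm moves only by the tool jog_arm, never from a script. Its argument "rows" is a list of rows, each an object of numbers: "x", "y", "z": the shift along the tool's x, y, z in mm; "yaw": the turn about the tool's z in degrees; "jaw": the opening, from 0 (shut) to 1 (fully open). In form: [{"x": .., "y": .., "z": .., "yaw": .., "jaw": ..}, ...]. A call has exactly 5 rows; each row is the pose to reach, as a shift and turn from the pose commanded when the call began, along the tool's axes at that moment; what a row does not reach only later rows make up. A row lasts 1/8 s, in which the tool goes at most 62.5 mm and 10.7 degrees, less where a joint would pass 70% of its speed; a pose out of reach is approached as far as the arm can. A call with a gripper value outside its range is refused whole. The fingers move at their own pace and stop on an object; "squeeze" is the grip in N (left out, the last holds). Time passes only in rows, so rows that repeat a pose let the fingers close, or fill a call up. It gives the time, the measured TCP pose, the force, the opening and the grip force at its end, in the units of the state.
- sensors.get_state(): the state, without advancing time (a new reading comes with each control period).
- imaging.snapshot(name): name is "scene" or "top" or "wrist"; returns a dict with "image" (480x640x3 uint8, red, green, blue), "z_map" (480x640 float32, mm along the optical axis (not along the pixel's ray), 0 where there is no reading), "fx", "fy", "cx", "cy" (pixels), "pose" (4x4, takes a point from camera to world coordinates); the wrist camera has in their place "mount" (4x4, takes a point from camera to tool coordinates, whose origin is the TCP and whose axes are the flange's). Camera axes: x right, y down, z forward; pixel columns grow to the right and rows downward; lengths in mm; the calibration is good to about 2 mm. A picture is of the moment at which its call begins: read the wrist's pose just before it.
- bot.sign_off(): hands the job in; it is judged then, once.
The state is a dict: "t": time; "qpos": joint angles; "qvel": joint speeds; "joint_efforts": joint torques, N m; "ee_pos": TCP position; "tcp_rot": TCP orientation; "force": force on the tool from outside, world axes, zero at the start; "wrist_torque": the same for the moment, N m; "finger_gap": finger opening in mm; "grip_force": force on a finger pad.
Only numpy, scipy, OpenCV 4.12 (cv2) and the standard library are available. Lean on these libraries where they do the work, as an engineer would, in place of code of your own. Each camera call takes 0.05 s, during which the arm holds its last target. There are 200 camera calls.

TASK

Three patients' plaster models are waiting for the 3D scanner, each patient's upper and lower poured in stone of one colour, but the upper models have ended up on one another's carriers. Put every upper model into the right-hand nest of the carrier that holds the lower of the same colour, teeth up and fully down on the plate between the pins; the small grey mat is free for setting one aside meanwhile. Leave the lower models standing in their nests and tip no model over.

Things in the scene. Friction and masses are not known exactly. Their poses are not given: they have to be found in the camera images.
- upper_yellow: Upper jaw model in golden-yellow stone (a ridged palate fills the arch), to be moved. Loose, 85-170 g. Plinth 50 (x) by 64 (y) by 18 mm high, sides upright, corners trimmed 8 mm; teeth to 31 mm, inside the plinth's outline. Origin: centre of the underside; front teeth to -x, z up. Grip the plinth across x, at the middle of its front and back. Seated: origin 8 mm over the carrier's, axes along the carrier's.
- upper_blue: Upper jaw model in blue stone (a ridged palate fills the arch), to be moved. Loose, 85-170 g. Plinth 50 (x) by 64 (y) by 18 mm high, sides upright, corners trimmed 8 mm; teeth to 31 mm, inside the plinth's outline. Origin: centre of the underside; front teeth to -x, z up. Grip the plinth across x, at the middle of its front and back. Seated: origin 8 mm over the carrier's, axes along the carrier's.
- upper_pink: Upper jaw model in pink stone (a ridged palate fills the arch), to be moved. Loose, 85-170 g. Plinth 50 (x) by 64 (y) by 18 mm high, sides upright, corners trimmed 8 mm; teeth to 31 mm, inside the plinth's outline. Origin: centre of the underside; front teeth to -x, z up. Grip the plinth across x, at the middle of its front and back. Seated: origin 8 mm over the carrier's, axes along the carrier's.
- lower_yellow: Lower jaw model in golden-yellow stone (a horseshoe with a flat open floor inside), stays where it is. Loose, 120 g; plinth, height, origin and axes as for the upper models. It stands in the left-hand (+y) nest of its own carrier.
- lower_blue: Lower jaw model in blue stone (a horseshoe with a flat open floor inside), stays where it is. Loose, 120 g; plinth, height, origin and axes as for the upper models. It stands in the left-hand (+y) nest of its own carrier.
- lower_pink: Lower jaw model in pink stone (a horseshoe with a flat open floor inside), stays where it is. Loose, 120 g; plinth, height, origin and axes as for the upper models. It stands in the left-hand (+y) nest of its own carrier.
- carrier_yellow: Carrier with the golden-yellow lower: fixed dark grey plate 86 (x) by 186 (y) by 8 mm. Origin: centre of underside; z up, x away from the robot, y left (within 9 deg). Nest centres x=0, y=+42 mm (lower), y=-42 mm (upper), z=8 mm. Round each nest steel pins, dia 6, 9 mm high, conical tips: front and back at x=+-34, y=nest+-22 mm; sides at x=+-13, about 41 mm from nest centre in y. Play 6 mm a side.
- carrier_blue: Carrier with the blue lower: fixed dark grey plate 86 (x) by 186 (y) by 8 mm. Origin: centre of underside; z up, x away from the robot, y left (within 9 deg). Nest centres x=0, y=+42 mm (lower), y=-42 mm (upper), z=8 mm. Round each nest steel pins, dia 6, 9 mm high, conical tips: front and back at x=+-34, y=nest+-22 mm; sides at x=+-13, about 41 mm from nest centre in y. Play 6 mm a side.
- carrier_pink: Carrier with the pink lower: fixed dark grey plate 86 (x) by 186 (y) by 8 mm. Origin: centre of underside; z up, x away from the robot, y left (within 9 deg). Nest centres x=0, y=+42 mm (lower), y=-42 mm (upper), z=8 mm. Round each nest steel pins, dia 6, 9 mm high, conical tips: front and back at x=+-34, y=nest+-22 mm; sides at x=+-13, about 41 mm from nest centre in y. Play 6 mm a side.
- mat: A flat light grey rubber mat, 110 mm (x) by 150 mm (y), 4 mm thick, fixed and empty at the start: the free spot where a model can be set down meanwhile. Origin: centre of its underside, z up.
Things that resemble listed ones, but are neither listed nor needed, are in the scene too. What is shaped like the upper_blue but green is not meant.

How it is judged:
By the outcome, as a careful person would: the job done as asked, in the order asked, and still so for the second after the job is handed in, with the robot touching nothing.
It also fails if it takes over 86 s, if anything falls off the work surface, if the arm or the gripper's body presses on something with over 40 N, if the wrist force passes 120 N, or if a joint passes its speed limit or range.

## Working session

There is one attempt and no reset: what is moved stays moved. The work goes in short steps, Python scripts to look and compute and a tool call to move; the robot and the scene stay as the last step left them, time stands still between calls to the robot, and variables do not carry over. Pictures are saved under pics/ and viewed, at most 14 in all, crops included, and the job is handed in when it is done.

Besides the shell and the picture viewer there is one more tool, called after "Request:" in YAML: its name, and indented under it one key for each argument. jog_arm: Moves the arm, as the interface text tells. Its arguments: {"type":"object","properties":{"rows":{"type":"array"},"squeeze":{"type":"number"}},"required":["rows"]}

```bash
mkdir -p pics; cat > h.py <<'E'
import numpy as np, cv2
from workcell import sensors, imaging, bot
def snap(n):
    s=sensors.get_state(); d=imaging.snapshot(n)
    if 'pose' not in d:
        T=np.eye(4); T[:3,:3]=np.array(s['tcp_rot']); T[:3,3]=s['ee_pos']; d['T']=T; d['pose']=T@np.array(d['mount'])
    return d,s
def save(d,n): cv2.imwrite('pics/'+n+'.png',cv2.cvtColor(d['image'],cv2.COLOR_RGB2BGR))
def cast(d,uv,z):
    uv=np.atleast_2d(np.asarray(uv,float)); P=np.array(d['pose'])
    r=np.c_[(uv[:,0]-d['cx'])/d['fx'],(uv[:,1]-d['cy'])/d['fy'],np.ones(len(uv))]@P[:3,:3].T
    return P[:3,3]+r*((z-P[2,3])/r[:,2])[:,None]
def cloud(d):
    v,u=np.mgrid[:480,:640]; z=d['z_map'].astype(float); P=np.array(d['pose'])
    p=np.stack([(u-d['cx'])/d['fx']*z,(v-d['cy'])/d['fy']*z,z],-1)@P[:3,:3].T+P[:3,3]
    p[z<=0]=np.nan; return p
E
python3 - <<'E'
from h import *
for n in('top','scene'):
    d,s=snap(n); save(d,n); np.savez(n+'.npz',**d); print(n,d['fx'],np.round(d['pose'],2).tolist())
print({k:np.round(v,3).tolist() for k,v in s.items()})
E
```

```text
top 602.2874604970302 [[0.0, -1.0, 0.09, 405.36], [-1.0, -0.0, 0.0, -170.48], [-0.0, -0.09, -1.0, 1377.9], [0.0, 0.0, 0.0, 1.0]]
scene 554.0086766661638 [[0.84, -0.29, 0.47, -167.07], [-0.55, -0.41, 0.73, -1278.67], [-0.02, -0.87, -0.5, 782.5], [0.0, 0.0, 0.0, 1.0]]
{'t': 0.05, 'qpos': [-0.931, 0.256, 0.107, -0.0, -1.424, -0.285], 'qvel': [-0.0, 0.001, 0.002, -0.001, 0.0, -0.0], 'joint_efforts': [-0.004, -38.799, 23.877, 5.387, -0.003, -0.0], 'ee_pos': [190.961, -515.267, 230.411], 'tcp_rot': [[-0.938, -0.347, -0.001], [-0.347, 0.938, 0.002], [0.0, 0.002, -1.0]], 'force': [-0.001, 0.313, -0.084], 'wrist_torque': [0.023, -0.015, -0.039], 'grip_force': 0.0, 'finger_gap': 85.711}
```

View pics/top.png

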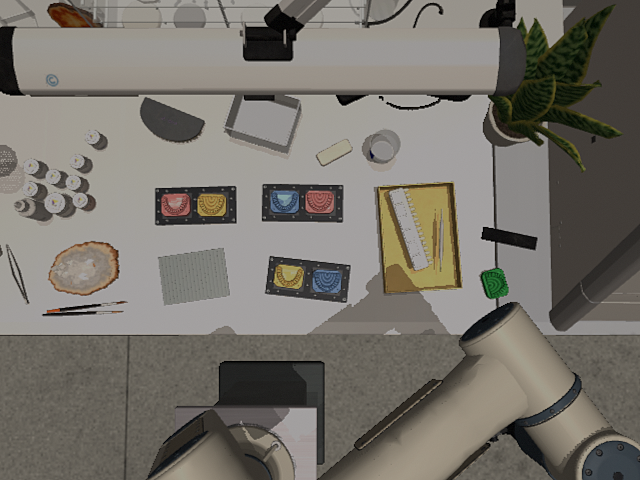

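View pics/scene.png

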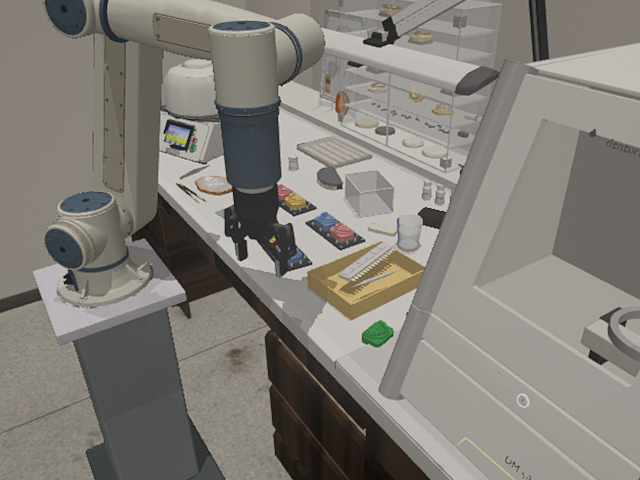

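Top view: three dark carriers, each with two models.
- Left (155–237, 187–223): pink at (175,205), yellow at (212,205).
- Middle (263–343, 184–221): blue at (285,202), pink at (320,203).
- Near (266–350, 257–301): yellow at (289,276), blue at (326,280).

The mat is at (194,276). The green upper-shaped model at (495,283) is the decoy. Next I'll measure and make an enlarged crop to confirm uppers and lowers.

```bash
python3 - <<'E'
from h import *
d=dict(np.load('top.npz')); im=d['image']; hsv=cv2.cvtColor(im,cv2.COLOR_RGB2HSV); c=cloud(d)
crop=cv2.resize(im[175:310,145:360],None,fx=3.6,fy=3.6,interpolation=cv2.INTER_CUBIC)
cv2.imwrite('pics/crop.png',cv2.cvtColor(crop,cv2.COLOR_RGB2BGR))
def fit(m,z,amin,name):
    for ct in cv2.findContours(m.astype(np.uint8),cv2.RETR_EXTERNAL,cv2.CHAIN_APPROX_NONE)[0]:
        if cv2.contourArea(ct)<amin: continue
        p=cast(d,ct[:,0],z)[:,:2].astype(np.float32); r=cv2.minAreaRect(p)
        b=cv2.boxPoints(r); e=[b[1]-b[0],b[2]-b[1]]; l=max(e,key=np.linalg.norm); a=(np.degrees(np.arctan2(l[1],l[0]))-90+90)%180-90
        u=ct[:,0].mean(0); print(name,u.round(),'xy',np.round(r[0],1),'size',np.round(r[1],1),'yaw',round(float(a),1),'z',np.round(np.nanpercentile(c[...,2][(cv2.drawContours(np.zeros(m.shape,np.uint8),[ct],-1,1,-1)>0)],[10,50,95]),1))
reg=np.zeros(im.shape[:2],bool); reg[170:320,140:362]=1
H,S,V=[hsv[...,i].astype(int) for i in range(3)]
fit(reg&(V<95)&(S<120) | reg&(S>75)&(V>60),8,1500,'carrier')
fit(reg&(S>70)&(H>15)&(H<32)&(V>90),26,200,'yellow')
fit(reg&(S>70)&(H>95)&(H<125)&(V>90),26,200,'blue')
fit(reg&(S>70)&((H<10)|(H>165))&(V>90),26,200,'pink')
g=reg.copy(); g[:, :150]=0; g[:,240:]=0; g[:240]=0
fit(g&(V<190)&(V>90),4,1500,'mat')
E
```

```text
carrier [307. 279.] xy [ 437.2 -137.1] size [185.   86.4] yaw -6.5 z [ 5.1 11.1 36.5]
carrier [195. 205.] xy [606.  120.9] size [ 86.7 185.6] yaw 1.8 z [ 5.4 11.7 36.7]
carrier [302. 203.] xy [ 612. -124.] size [184.7  86.5] yaw -1.0 z [ 5.1 11.2 36.5]
yellow [289. 276.] xy [443.3 -94.3] size [64.7 50.6] yaw -8.1 z [23.1 27.7 39.2]
yellow [211. 205.] xy [605.1  81.6] size [48.  63.9] yaw 0.0 z [23.7 30.2 39.1]
blue [326. 281.] xy [ 432.2 -181.1] size [49.2 62.8] yaw 0.0 z [24.3 29.8 40.1]
blue [284. 202.] xy [612.  -83.8] size [48.  63.4] yaw 0.0 z [23.  27.9 39.6]
pink [175. 204.] xy [605.9 163.1] size [50.2 63.5] yaw 1.3 z [23.3 28.6 39. ]
pink [319. 201.] xy [ 612. -163.] size [48.  63.5] yaw 0.0 z [23.4 29.8 39.3]
mat [194. 280.] xy [436.5 121. ] size [179.6 206. ] yaw 0.0 z [-2.3  2.1  8. ]
```

View pics/crop.png

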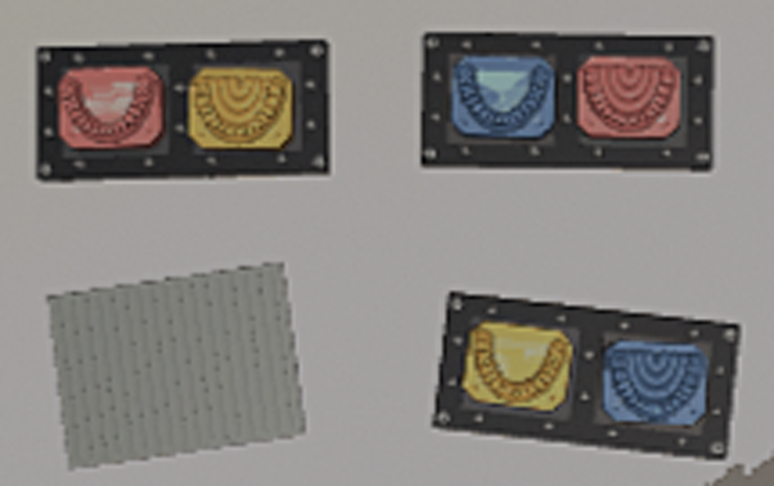

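Confirmed. In each carrier the left model has an open floor, so it is the lower, and the right one has a ridged palate, so it is the upper. The crop pixels are: yellow upper (240,107) in the pink carrier, pink upper (630,97) in the blue carrier, blue upper (655,382) in the yellow carrier. The green model at (495,283) is off by colour.

Plan: blue to mat, yellow to yellow carrier, pink to pink carrier, blue to blue carrier.

Request:
jog_arm:
  rows:
    - {"x":-68,"y":46,"z":6,"yaw":-10,"jaw":1}
    - {"x":-136,"y":92,"z":12,"yaw":-20,"jaw":1}
    - {"x":-204,"y":138,"z":18,"yaw":-30,"jaw":1}
    - {"x":-272,"y":184,"z":24,"yaw":-40,"jaw":1}
    - {"x":-342,"y":230,"z":30,"yaw":-50,"jaw":1}

```text
t: 0.72
ee_pos: [373.5, -260.6, 208.3]
tcp_rot: [[-0.331, -0.944, -0.0], [-0.944, 0.331, 0.0], [-0.0, 0.0, -1.0]]
force: [1.3, -1.4, -0.0]
finger_gap: 85.7
grip_force: 0.0
```

```bash
cat >> h.py <<'E'
def to(x,y,z,a,s=None):
    "shift for tool y pointing along world angle 180+a deg"
    s=s or sensors.get_state(); R=np.array(s['tcp_rot']); d=R.T@(np.array([x,y,z])-s['ee_pos'])
    cur=np.degrees(np.arctan2(R[1,1],R[0,1])); yaw=-((180+a-cur+180)%360-180)
    print('t',round(s['t'],2),'at',np.round(s['ee_pos'],1),'a',round((cur-180+180)%360-180,1),'gap',round(s['finger_gap'],1),'F',np.round(s['force'],1),'-> shift',np.round(d,1),'yaw',round(yaw,1))
E
python3 -c "
from h import *
to(432,-181,200,-5)"
```

```text
t 0.72 at [ 373.5 -260.6  208.3] a -19.3 gap 85.7 F [ 1.3 -1.4 -0. ] -> shift [-94.5 -28.8   8.3] yaw -14.3
```

Request:
jog_arm:
  rows:
    - {"x":-45,"y":-14,"z":4,"yaw":-8,"jaw":1}
    - {"x":-90,"y":-28,"z":8,"yaw":-14,"jaw":1}
    - {"x":-90,"y":-28,"z":8,"yaw":-14,"jaw":1}
    - {"x":-90,"y":-28,"z":8,"yaw":-14,"jaw":1}
    - {"x":-90,"y":-28,"z":8,"yaw":-14,"jaw":1}

```text
t: 1.35
ee_pos: [429.0, -187.9, 200.6]
tcp_rot: [[-0.1, -0.995, -0.0], [-0.995, 0.1, -0.0], [0.0, 0.0, -1.0]]
force: [-0.7, -0.1, 0.3]
finger_gap: 85.5
grip_force: 0.0
```

```bash
python3 -c "
from h import *
to(432,-181,200,-5)
d,s=snap('wrist'); save(d,'w1'); np.savez('w1.npz',**d); print(np.round(d['mount'],3).tolist(), d['fx'])"
```

```text
t 1.35 at [ 429.  -187.9  200.6] a -5.8 gap 85.5 F [-0.7 -0.1  0.3] -> shift [-7.2 -2.3  0.6] yaw -0.8
[[0.0, -0.951, -0.31, 79.308], [1.0, 0.001, -0.001, -0.441], [0.002, -0.31, 0.951, -142.622], [0.0, 0.0, 0.0, 1.0]] 370.8124344086001
```

View pics/w1.png

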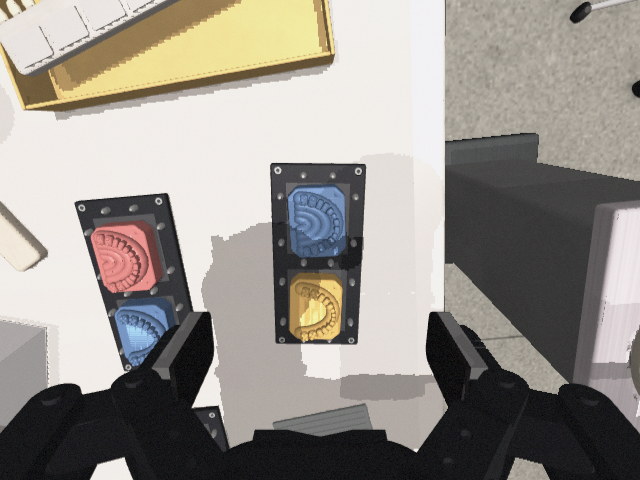

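Wrist view: near carrier spans (271–365, 163–343), with the blue upper at (317,220) and the yellow lower at (316,307). The pink upper is at (125,258) at left. I'll measure the plinth tops and the plate from the depth map.

```bash
cat >> h.py <<'E'
COL={'yellow':(15,33),'blue':(95,128),'pink':(-10,10)}
def models(d,name,zlo=18,zhi=30.5,amin=150,show=True):
    hsv=cv2.cvtColor(d['image'],cv2.COLOR_RGB2HSV); H=hsv[...,0].astype(int); H[H>165]-=180
    lo,hi=COL[name]; m=((H>=lo)&(H<=hi)&(hsv[...,1]>70)&(hsv[...,2]>60)).astype(np.uint8)
    c=cloud(d); out=[]; n,L,st,ce=cv2.connectedComponentsWithStats(m)
    for i in range(1,n):
        if st[i,4]<amin: continue
        q=c[L==i]; q=q[np.isfinite(q[:,0])&(q[:,2]>zlo)&(q[:,2]<zhi)]
        if len(q)<amin/2: continue
        r=cv2.minAreaRect(q[:,:2].astype(np.float32)); b=cv2.boxPoints(r)
        l=max([b[1]-b[0],b[2]-b[1]],key=np.linalg.norm); a=(np.degrees(np.arctan2(l[1],l[0]))-90+90)%180-90
        if show: print(name,ce[i].round(),'xy',np.round(r[0],1),'size',np.round(sorted(r[1]),1),'a',round(float(a),1),'ztop',np.round(np.median(q[:,2]),1))
        out.append((r[0],a))
    return out
def plate(d,near,z=8):
    c=cloud(d); m=(c[...,2]>4.5)&(c[...,2]<50)&(np.hypot(c[...,0]-near[0],c[...,1]-near[1])<115)
    m=cv2.morphologyEx(m.astype(np.uint8),cv2.MORPH_OPEN,np.ones((3,3)))
    n,L,st,ce=cv2.connectedComponentsWithStats(m); i=1+st[1:,4].argmax(); ct=max(cv2.findContours((L==i).astype(np.uint8),cv2.RETR_EXTERNAL,cv2.CHAIN_APPROX_NONE)[0],key=len)
    r=cv2.minAreaRect(cast(d,ct[:,0],z)[:,:2].astype(np.float32)); b=cv2.boxPoints(r)
    l=max([b[1]-b[0],b[2]-b[1]],key=np.linalg.norm); a=(np.degrees(np.arctan2(l[1],l[0]))-90+90)%180-90
    t=np.radians(a); print('plate',np.round(r[0],1),np.round(sorted(r[1]),1),'a',round(float(a),1),'nest',np.round([r[0][0]+42*np.sin(t),r[0][1]-42*np.cos(t)],1))
E
python3 - <<'E'
from h import *
for f in('w1','top'):
    d=dict(np.load(f+'.npz'))
    print(f)
    for k in COL: models(d,k)
    for p in((437,-137),(606,121),(612,-124)):
        try: plate(d,p)
        except Exception as e: print(e)
E
```

```text
w1
yellow [185.  52.] xy [ 526.7 -318.6] size [ 40.2 236.7] a -83.5 ztop 24.5
yellow [315. 306.] xy [443.3 -96.5] size [50. 65.] a -7.7 ztop 26.1
blue [317. 220.] xy [ 432.8 -182.3] size [49.7 64.2] a -3.2 ztop 26.3
blue [142. 326.] xy [612.5 -90.1] size [50.7 57.7] a -1.6 ztop 26.2
pink [127. 256.] xy [ 612.3 -165.9] size [51.5 63.9] a -1.4 ztop 26.3
plate [ 437.2 -139.8] [ 85.5 185.4] a -6.3 nest [ 432.6 -181.6]
plate [576.9  53.8] [26.7 63.3] a 2.6 nest [578.9  11.8]
plate [ 611.7 -127.3] [ 86.9 185.2] a -0.7 nest [ 611.1 -169.3]
top
yellow [420. 240.] xy [ 563.4 -329.6] size [128.8 286. ] a 58.8 ztop 25.2
yellow [211. 205.] xy [605.2  80.5] size [49.3 62.6] a 0.3 ztop 27.0
yellow [288. 276.] xy [442.8 -94.7] size [49.7 63.8] a -7.5 ztop 26.1
blue [284. 202.] xy [612.1 -84.7] size [49.1 61.7] a 0.4 ztop 26.6
blue [326. 281.] xy [ 432.3 -181.1] size [49.3 62.9] a -0.1 ztop 26.8
pink [319. 201.] xy [ 612.3 -164.2] size [49.6 61.4] a 0.1 ztop 26.5
pink [175. 204.] xy [605.4 162.7] size [49.5 63.5] a -0.1 ztop 26.6
plate [ 437.  -137.7] [ 85.5 185.3] a -6.7 nest [ 432.1 -179.4]
plate [605.9 121.4] [ 85.8 184.2] a 1.5 nest [607.   79.4]
plate [ 611.9 -123.8] [ 85.2 183.5] a -1.1 nest [ 611.1 -165.8]
```

Request:
jog_arm:
  rows:
    - {"x":-6.3,"y":-2.9,"z":50,"yaw":-2.6,"jaw":1}
    - {"x":-6.3,"y":-2.9,"z":100,"yaw":-2.6,"jaw":1}
    - {"x":-6.3,"y":-2.9,"z":145,"yaw":-2.6,"jaw":1}
    - {"x":-6.3,"y":-2.9,"z":175,"yaw":-2.6,"jaw":1}
    - {"x":-6.3,"y":-2.9,"z":187,"yaw":-2.6,"jaw":1}

```text
t: 2.02
ee_pos: [431.7, -181.8, 12.2]
tcp_rot: [[-0.055, -0.998, -0.003], [-0.998, 0.055, 0.0], [-0.0, 0.003, -1.0]]
force: [0.1, -0.5, 0.9]
finger_gap: 85.4
grip_force: 0.0
```

```bash
python3 -c "
from h import *
to(432.5,-181.5,8,-3.2)"
```

```text
t 2.02 at [ 431.7 -181.8   12.2] a -3.2 gap 85.4 F [ 0.1 -0.5  0.9] -> shift [-0.3 -0.8  4.2] yaw 0.0
```

Request:
jog_arm:
  rows:
    - {"x":0,"y":-0.8,"z":4,"yaw":0,"jaw":1}
    - {"x":0,"y":-0.8,"z":4,"yaw":0,"jaw":0.6}
    - {"x":0,"y":-0.8,"z":4,"yaw":0,"jaw":0.4}
    - {"x":0,"y":-0.8,"z":4,"yaw":0,"jaw":0.4}
    - {"x":0,"y":-0.8,"z":4,"yaw":0,"jaw":0.4}
  squeeze: 50

```text
t: 2.65
ee_pos: [434.7, -181.5, 10.9]
tcp_rot: [[-0.053, -0.999, 0.002], [-0.999, 0.053, -0.001], [0.0, -0.002, -1.0]]
force: [-0.7, 0.7, 6.3]
finger_gap: 48.6
grip_force: 52.5
```

```bash
python3 -c "
from h import *
to(432.5,-181.5,8,-3.2)"
```

```text
t 2.65 at [ 434.7 -181.5   10.9] a -3.0 gap 48.6 F [-0.7  0.7  6.3] -> shift [0.1 2.2 2.9] yaw 0.2
```

Request:
jog_arm:
  rows:
    - {"x":0,"y":0,"z":-10,"yaw":0,"jaw":0.4}
    - {"x":0,"y":0,"z":-50,"yaw":0,"jaw":0.4}
    - {"x":0,"y":0,"z":-90,"yaw":0,"jaw":0.4}
    - {"x":-40,"y":1.5,"z":-90,"yaw":0,"jaw":0.4}
    - {"x":-95,"y":3.5,"z":-90,"yaw":-1,"jaw":0.4}

```text
t: 3.28
ee_pos: [435.7, -85.6, 100.7]
tcp_rot: [[-0.038, -0.999, 0.002], [-0.999, 0.038, 0.0], [-0.0, -0.002, -1.0]]
force: [0.8, 1.1, -1.1]
finger_gap: 48.6
grip_force: 52.2
```

Request:
jog_arm:
  rows:
    - {"x":-55,"y":2,"z":0,"yaw":-1,"jaw":0.4}
    - {"x":-110,"y":4,"z":0,"yaw":-2,"jaw":0.4}
    - {"x":-165,"y":6,"z":0,"yaw":-2,"jaw":0.4}
    - {"x":-200,"y":7,"z":0,"yaw":-2,"jaw":0.4}
    - {"x":-210,"y":7.5,"z":0,"yaw":-2,"jaw":0.4}

```text
t: 3.9
ee_pos: [435.5, 125.8, 100.1]
tcp_rot: [[0.001, -1.0, 0.001], [-1.0, -0.001, 0.001], [-0.001, -0.001, -1.0]]
force: [-0.8, -0.5, -0.8]
finger_gap: 48.6
grip_force: 52.2
```

```bash
python3 -c "
from h import *
to(440,124,11,0)
d,s=snap('wrist'); save(d,'w2'); models(d,'blue',0,200)
d,s=snap('top'); c=cloud(d); print(cast(d,[[194,277]],4))"
```

```text
t 3.9 at [435.5 125.8 100.1] a 0.1 gap 48.6 F [-0.8 -0.5 -0.8] -> shift [ 1.9 -4.5 89.1] yaw 0.1
blue [319. 320.] xy [436.  124.3] size [49.8 63.8] a -0.2 ztop 120.0
[[441.68709615 121.70345484   4.        ]]
```

View pics/w2.png

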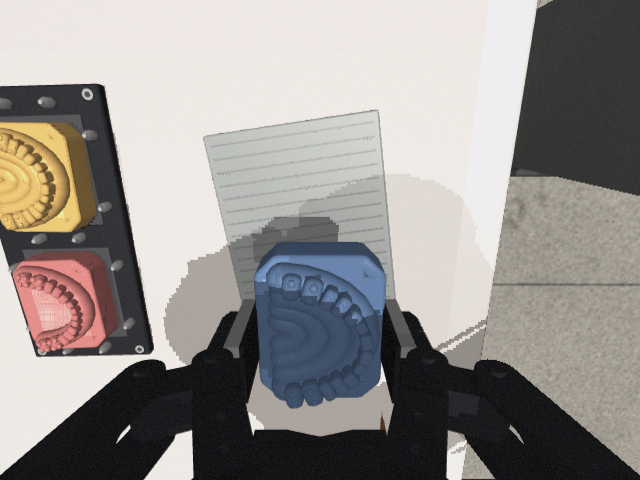

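The blue model is held level, seen at (320,320), over the mat. I'll lower it onto the mat.

Request:
jog_arm:
  rows:
    - {"x":2,"y":-5.5,"z":35,"yaw":0,"jaw":0.4}
    - {"x":2,"y":-5.5,"z":65,"yaw":0,"jaw":0.4}
    - {"x":2,"y":-5.5,"z":83,"yaw":0,"jaw":0.4}
    - {"x":2,"y":-5.5,"z":91,"yaw":0,"jaw":0.4}
    - {"x":2,"y":-5.5,"z":92,"yaw":0,"jaw":0.4}

```text
t: 4.62
ee_pos: [441.1, 121.2, 7.6]
tcp_rot: [[-0.002, -1.0, -0.0], [-1.0, 0.002, -0.0], [0.0, 0.0, -1.0]]
force: [0.2, 0.7, -0.8]
finger_gap: 48.5
grip_force: 52.1
```

```bash
python3 -c "
from h import *
to(440,124,7,0)"
```

```text
t 4.62 at [441.1 121.2   7.6] a -0.1 gap 48.5 F [ 0.2  0.7 -0.8] -> shift [-2.8  1.1  0.6] yaw -0.1
```

Request:
jog_arm:
  rows:
    - {"x":0,"y":0,"z":1.2,"yaw":0,"jaw":0.4}
    - {"x":0,"y":0,"z":1.2,"yaw":0,"jaw":0.4}
    - {"x":0,"y":0,"z":1.2,"yaw":0,"jaw":0.7}
    - {"x":0,"y":0,"z":1.2,"yaw":0,"jaw":1}
    - {"x":0,"y":0,"z":1.2,"yaw":0,"jaw":1}

```text
t: 5.25
ee_pos: [441.1, 122.0, 6.5]
tcp_rot: [[-0.001, -1.0, 0.0], [-1.0, 0.001, 0.0], [-0.0, -0.0, -1.0]]
force: [0.6, -0.1, 0.6]
finger_gap: 85.5
grip_force: 0.0
```

```bash
python3 -c "
from h import *
to(606,79,170,1)"
```

```text
t 5.25 at [441.1 122.    6.5] a -0.1 gap 85.5 F [ 0.6 -0.1  0.6] -> shift [  42.8 -165.  -163.5] yaw -1.1
```

Request:
jog_arm:
  rows:
    - {"x":0,"y":0,"z":-50,"yaw":0,"jaw":1}
    - {"x":8,"y":-20,"z":-100,"yaw":0,"jaw":1}
    - {"x":20,"y":-65,"z":-140,"yaw":0,"jaw":1}
    - {"x":32,"y":-115,"z":-163,"yaw":-1,"jaw":1}
    - {"x":43,"y":-165,"z":-163,"yaw":-1,"jaw":1}

```text
t: 5.88
ee_pos: [608.7, 78.5, 172.3]
tcp_rot: [[0.017, -1.0, 0.005], [-1.0, -0.017, 0.001], [-0.001, -0.005, -1.0]]
force: [0.3, 1.0, -0.3]
finger_gap: 85.0
grip_force: 0.0
```

Request:
jog_arm:
  rows:
    - {"x":0,"y":0,"z":0,"yaw":0,"jaw":1}
    - {"x":0,"y":0,"z":0,"yaw":0,"jaw":1}
    - {"x":0,"y":0,"z":0,"yaw":0,"jaw":1}
    - {"x":0,"y":0,"z":0,"yaw":0,"jaw":1}
    - {"x":0,"y":0,"z":0,"yaw":0,"jaw":1}

```text
t: 6.5
ee_pos: [605.6, 79.0, 169.8]
tcp_rot: [[0.017, -1.0, 0.001], [-1.0, -0.017, 0.0], [-0.0, -0.001, -1.0]]
force: [0.6, -0.3, -0.4]
finger_gap: 85.3
grip_force: 0.0
```

```bash
python3 -c "
from h import *
d,s=snap('wrist'); save(d,'w3')
for k in COL: models(d,k)
plate(d,(606,121))
to(606,79,14,1)"
```

```text
yellow [555.  15.] xy [446.5 -72.3] size [18.8 50.8] a 88.7 ztop 25.6
yellow [321. 222.] xy [605.2  78.7] size [50.1 64. ] a -1.2 ztop 26.3
blue [314.  22.] xy [613.2 -65.8] size [24.4 49.8] a -89.0 ztop 26.0
blue [509. 271.] xy [442.6 120.4] size [50.1 63.5] a -0.3 ztop 25.5
pink [319. 312.] xy [605.9 160.9] size [49.8 65.3] a 2.4 ztop 26.0
plate [606.8 118.6] [ 85.4 185.3] a 1.6 nest [608.   76.7]
t 6.55 at [605.7  78.9 169.7] a 1.0 gap 85.2 F [-0.1  0.4  0.1] -> shift [-1.000e-01 -2.000e-01  1.557e+02] yaw -0.0
```

View pics/w3.png

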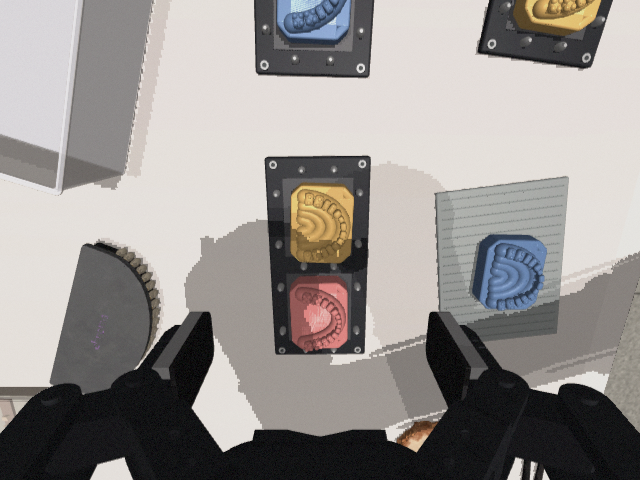

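Yellow upper at (321,222), pink lower at (319,312), and blue standing on the mat at (509,271). Next I'll pick the yellow upper.

Request:
jog_arm:
  rows:
    - {"x":0,"y":0,"z":50,"yaw":2.2,"jaw":1}
    - {"x":0,"y":0,"z":100,"yaw":2.2,"jaw":1}
    - {"x":0,"y":0,"z":135,"yaw":2.2,"jaw":1}
    - {"x":0,"y":0,"z":152,"yaw":2.2,"jaw":1}
    - {"x":0,"y":0,"z":158,"yaw":2.2,"jaw":1}

```text
t: 7.18
ee_pos: [606.1, 78.7, 11.2]
tcp_rot: [[-0.022, -1.0, -0.0], [-1.0, 0.022, -0.0], [0.0, 0.0, -1.0]]
force: [-0.0, -0.6, 0.7]
finger_gap: 85.0
grip_force: 0.0
```

Request:
jog_arm:
  rows:
    - {"x":0,"y":0,"z":0,"yaw":0,"jaw":1}
    - {"x":0,"y":0,"z":0,"yaw":0,"jaw":0.7}
    - {"x":0,"y":0,"z":0,"yaw":0,"jaw":0.4}
    - {"x":0,"y":0,"z":0,"yaw":0,"jaw":0.4}
    - {"x":0,"y":0,"z":0,"yaw":0,"jaw":0.4}

```text
t: 7.8
ee_pos: [606.8, 78.9, 12.7]
tcp_rot: [[-0.022, -1.0, 0.002], [-1.0, 0.022, 0.0], [-0.0, -0.002, -1.0]]
force: [-0.6, -0.3, 5.6]
finger_gap: 48.8
grip_force: 53.5
```

```bash
python3 -c "
from h import *
to(605,79,100,-6.4)"
```

```text
t 7.8 at [606.8  78.9  12.7] a -1.3 gap 48.8 F [-0.6 -0.3  5.6] -> shift [ -0.1   1.6 -87.3] yaw 5.1
```

Request:
jog_arm:
  rows:
    - {"x":0,"y":0,"z":-10,"yaw":0,"jaw":0.4}
    - {"x":0,"y":0,"z":-50,"yaw":0,"jaw":0.4}
    - {"x":0,"y":0,"z":-95,"yaw":0,"jaw":0.4}
    - {"x":34,"y":22,"z":-110,"yaw":2,"jaw":0.4}
    - {"x":84,"y":53.5,"z":-110,"yaw":3,"jaw":0.4}

```text
t: 8.43
ee_pos: [551.3, -4.1, 123.1]
tcp_rot: [[-0.073, -0.997, 0.003], [-0.997, 0.073, 0.001], [-0.001, -0.003, -1.0]]
force: [-0.0, -1.0, -1.6]
finger_gap: 48.6
grip_force: 52.8
```

Request:
jog_arm:
  rows:
    - {"x":45,"y":29,"z":0,"yaw":1,"jaw":0.4}
    - {"x":90,"y":58,"z":0,"yaw":2,"jaw":0.4}
    - {"x":135,"y":87,"z":0,"yaw":2,"jaw":0.4}
    - {"x":160,"y":103,"z":0,"yaw":2,"jaw":0.4}
    - {"x":174,"y":112,"z":0,"yaw":2,"jaw":0.4}

```text
t: 9.05
ee_pos: [424.9, -170.2, 121.7]
tcp_rot: [[-0.111, -0.994, 0.0], [-0.994, 0.111, 0.0], [-0.0, -0.0, -1.0]]
force: [0.6, 0.8, -1.4]
finger_gap: 48.3
grip_force: 52.8
```

Request:
jog_arm:
  rows:
    - {"x":0,"y":0,"z":0,"yaw":0,"jaw":0.4}
    - {"x":0,"y":0,"z":0,"yaw":0,"jaw":0.4}
    - {"x":0,"y":0,"z":0,"yaw":0,"jaw":0.4}
    - {"x":0,"y":0,"z":0,"yaw":0,"jaw":0.4}
    - {"x":0,"y":0,"z":0,"yaw":0,"jaw":0.4}

```text
t: 9.68
ee_pos: [426.1, -169.0, 121.3]
tcp_rot: [[-0.109, -0.994, -0.0], [-0.994, 0.109, 0.0], [-0.0, 0.0, -1.0]]
force: [0.4, -0.4, -1.1]
finger_gap: 48.4
grip_force: 52.8
```

```bash
python3 -c "
from h import *
to(432.6,-181.4,30,-6.4)
d,s=snap('wrist'); save(d,'w4'); c=cloud(d)
models(d,'yellow',15,200)
models(d,'yellow',100,145)
"
```

```text
t 9.68 at [ 426.1 -169.   121.3] a -6.2 gap 48.4 F [ 0.4 -0.4 -1.1] -> shift [11.6 -7.8 91.3] yaw 0.2
yellow [123.  25.] xy [ 507.4 -307.4] size [  4.1 202.3] a -86.6 ztop 34.6
yellow [319. 319.] xy [ 433.5 -170.4] size [64.1 64.3] a -6.7 ztop 139.4
yellow [319. 319.] xy [ 426.7 -169.6] size [50.1 64.4] a -6.5 ztop 138.4
```

View pics/w4.png

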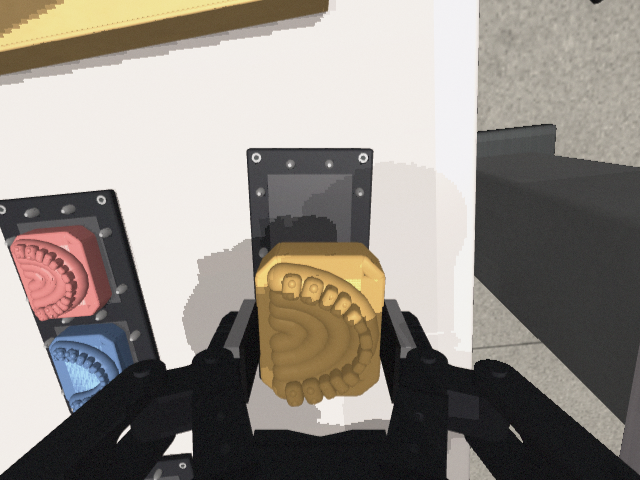

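The yellow model is held level and its nest is empty. I'll move it over the nest and lower it.

Request:
jog_arm:
  rows:
    - {"x":11.3,"y":-7.2,"z":20,"yaw":0,"jaw":0.4}
    - {"x":11.3,"y":-7.2,"z":60,"yaw":0,"jaw":0.4}
    - {"x":11.3,"y":-7.2,"z":85,"yaw":0,"jaw":0.4}
    - {"x":11.3,"y":-7.2,"z":97,"yaw":0,"jaw":0.4}
    - {"x":11.3,"y":-7.2,"z":105,"yaw":0,"jaw":0.4}

```text
t: 10.35
ee_pos: [432.3, -181.4, 16.3]
tcp_rot: [[-0.109, -0.994, 0.0], [-0.994, 0.109, -0.0], [0.0, -0.0, -1.0]]
force: [0.3, 0.2, -0.7]
finger_gap: 48.4
grip_force: 52.7
```

Request:
jog_arm:
  rows:
    - {"x":0,"y":0,"z":1,"yaw":0,"jaw":0.4}
    - {"x":0,"y":0,"z":2,"yaw":0,"jaw":0.4}
    - {"x":0,"y":0,"z":3,"yaw":0,"jaw":0.4}
    - {"x":0,"y":0,"z":4,"yaw":0,"jaw":0.4}
    - {"x":0,"y":0,"z":4,"yaw":0,"jaw":0.4}

```text
t: 10.98
ee_pos: [432.1, -181.3, 12.7]
tcp_rot: [[-0.109, -0.994, 0.001], [-0.994, 0.109, -0.0], [0.0, -0.001, -1.0]]
force: [-0.4, 0.5, 0.7]
finger_gap: 48.4
grip_force: 53.0
```

```bash
python3 -c "
from h import *
to(432.6,-181.4,12.5,-6.4)
"
```

```text
t 10.97 at [ 432.1 -181.3   12.7] a -6.3 gap 48.4 F [-0.4  0.5  0.7] -> shift [ 0.  -0.5  0.2] yaw 0.1
```

Request:
jog_arm:
  rows:
    - {"x":0,"y":0,"z":0.5,"yaw":0,"jaw":0.6}
    - {"x":0,"y":0,"z":0.5,"yaw":0,"jaw":0.8}
    - {"x":0,"y":0,"z":0.5,"yaw":0,"jaw":1}
    - {"x":0,"y":0,"z":0,"yaw":0,"jaw":1}
    - {"x":0,"y":0,"z":-5,"yaw":0,"jaw":1}

```text
t: 11.6
ee_pos: [431.6, -181.3, 17.3]
tcp_rot: [[-0.109, -0.994, -0.001], [-0.994, 0.109, 0.0], [0.0, 0.001, -1.0]]
force: [0.1, 0.7, 0.7]
finger_gap: 85.3
grip_force: 0.0
```

Request:
jog_arm:
  rows:
    - {"x":0,"y":0,"z":-50,"yaw":0,"jaw":1}
    - {"x":-2,"y":-20,"z":-100,"yaw":-1,"jaw":1}
    - {"x":-16,"y":-70,"z":-140,"yaw":-3,"jaw":1}
    - {"x":-25,"y":-120,"z":-155,"yaw":-5,"jaw":1}
    - {"x":-34,"y":-178,"z":-155,"yaw":-5,"jaw":1}

```text
t: 12.22
ee_pos: [615.0, -167.0, 175.5]
tcp_rot: [[-0.022, -1.0, 0.005], [-1.0, 0.022, -0.001], [0.001, -0.005, -1.0]]
force: [0.9, -0.4, 0.5]
finger_gap: 85.1
grip_force: 0.0
```

Request:
jog_arm:
  rows:
    - {"x":0,"y":0,"z":0,"yaw":0,"jaw":1}
    - {"x":0,"y":0,"z":0,"yaw":0,"jaw":1}
    - {"x":0,"y":0,"z":0,"yaw":0,"jaw":1}
    - {"x":0,"y":0,"z":0,"yaw":0,"jaw":1}
    - {"x":0,"y":0,"z":0,"yaw":0,"jaw":1}

```text
t: 12.85
ee_pos: [612.1, -167.0, 173.1]
tcp_rot: [[-0.022, -1.0, 0.001], [-1.0, 0.022, 0.0], [-0.0, -0.001, -1.0]]
force: [-0.6, -0.3, 0.0]
finger_gap: 85.2
grip_force: 0.0
```

```bash
python3 -c "
from h import *
d,s=snap('wrist'); save(d,'w5')
for k in COL: models(d,k)
plate(d,(612,-126))
plate(d,(437,-139))
to(612.3,-165.9,12,-1.4)"
```

```text
yellow [417.  19.] xy [ 525.9 -311.8] size [ 29.1 237. ] a 89.8 ztop 24.6
yellow [542. 199.] xy [ 433.3 -181.6] size [51.8 64.1] a -5.4 ztop 26.1
yellow [514. 294.] xy [443.6 -96.9] size [51.2 64.7] a -7.8 ztop 25.8
blue [322. 309.] xy [612.7 -87. ] size [49.5 64.5] a -2.0 ztop 26.0
pink [320. 223.] xy [ 612.5 -166. ] size [49.9 63.6] a -1.1 ztop 26.3
plate [ 612.8 -127.1] [ 85.4 185.1] a -0.7 nest [ 612.3 -169.1]
plate [ 438.7 -140. ] [ 86.7 184.9] a -6.3 nest [ 434.1 -181.7]
t 12.9 at [ 612.2 -167.   172.9] a -1.3 gap 85.1 F [ 0.8 -0.2 -0.4] -> shift [-1.100e+00  1.000e-01  1.609e+02] yaw 0.1
```

View pics/w5.png

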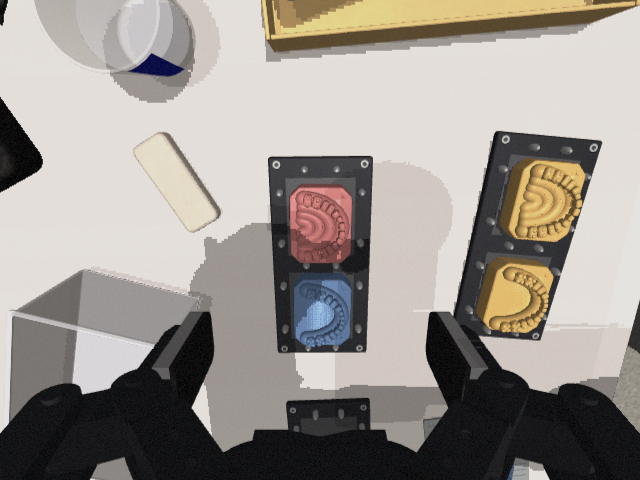

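The yellow upper is seated: top z is 26.1, centred within about 1 mm. The pink upper is at (320,223). Next I'll pick it.

Request:
jog_arm:
  rows:
    - {"x":-1,"y":0,"z":50,"yaw":0,"jaw":1}
    - {"x":-1,"y":0,"z":100,"yaw":0,"jaw":1}
    - {"x":-1,"y":0,"z":138,"yaw":0,"jaw":1}
    - {"x":-1,"y":0,"z":155,"yaw":0,"jaw":1}
    - {"x":-1,"y":0,"z":161,"yaw":0,"jaw":1}

```text
t: 13.52
ee_pos: [612.7, -166.1, 11.2]
tcp_rot: [[-0.022, -1.0, -0.0], [-1.0, 0.022, -0.0], [0.0, 0.0, -1.0]]
force: [0.5, 0.1, -0.3]
finger_gap: 85.3
grip_force: 0.0
```

Request:
jog_arm:
  rows:
    - {"x":0,"y":0,"z":0,"yaw":0,"jaw":1}
    - {"x":0,"y":0,"z":0,"yaw":0,"jaw":0.7}
    - {"x":0,"y":0,"z":0,"yaw":0,"jaw":0.4}
    - {"x":0,"y":0,"z":0,"yaw":0,"jaw":0.4}
    - {"x":0,"y":0,"z":0,"yaw":0,"jaw":0.4}

```text
t: 14.15
ee_pos: [613.4, -166.1, 12.8]
tcp_rot: [[-0.022, -1.0, 0.002], [-1.0, 0.022, -0.001], [0.0, -0.002, -1.0]]
force: [-0.1, 1.0, 6.5]
finger_gap: 48.3
grip_force: 53.6
```

```bash
python3 -c "
from h import *
to(608,76.7,130,1.6)"
```

```text
t 14.15 at [ 613.4 -166.1   12.8] a -1.3 gap 48.3 F [-0.1  1.   6.5] -> shift [-242.5   10.4 -117.4] yaw -2.9
```

Request:
jog_arm:
  rows:
    - {"x":0,"y":0,"z":-10,"yaw":0,"jaw":0.4}
    - {"x":0,"y":0,"z":-50,"yaw":0,"jaw":0.4}
    - {"x":0,"y":0,"z":-95,"yaw":0,"jaw":0.4}
    - {"x":-30,"y":1.5,"z":-110,"yaw":-1,"jaw":0.4}
    - {"x":-80,"y":3.5,"z":-110,"yaw":-2,"jaw":0.4}

```text
t: 14.78
ee_pos: [611.6, -86.2, 123.5]
tcp_rot: [[0.011, -1.0, 0.003], [-1.0, -0.011, 0.0], [-0.0, -0.003, -1.0]]
force: [1.1, 0.9, -1.5]
finger_gap: 48.5
grip_force: 52.9
```

Request:
jog_arm:
  rows:
    - {"x":-50,"y":2,"z":0,"yaw":-1,"jaw":0.4}
    - {"x":-100,"y":4,"z":0,"yaw":-1,"jaw":0.4}
    - {"x":-140,"y":5,"z":0,"yaw":-1,"jaw":0.4}
    - {"x":-157,"y":6,"z":0,"yaw":-1,"jaw":0.4}
    - {"x":-162,"y":6,"z":0,"yaw":-1,"jaw":0.4}

```text
t: 15.4
ee_pos: [602.5, 76.6, 121.4]
tcp_rot: [[0.031, -1.0, -0.0], [-1.0, -0.031, -0.0], [0.0, 0.0, -1.0]]
force: [-0.3, -0.0, -0.8]
finger_gap: 48.1
grip_force: 52.9
```

Request:
jog_arm:
  rows:
    - {"x":0,"y":0,"z":0,"yaw":0,"jaw":0.4}
    - {"x":0,"y":0,"z":0,"yaw":0,"jaw":0.4}
    - {"x":0,"y":0,"z":0,"yaw":0,"jaw":0.4}
    - {"x":0,"y":0,"z":0,"yaw":0,"jaw":0.4}
    - {"x":0,"y":0,"z":0,"yaw":0,"jaw":0.4}

```text
t: 16.02
ee_pos: [602.8, 75.8, 121.4]
tcp_rot: [[0.03, -1.0, -0.0], [-1.0, -0.03, -0.0], [0.0, 0.0, -1.0]]
force: [-0.9, 0.3, -1.1]
finger_gap: 48.6
grip_force: 52.9
```

```bash
python3 -c "
from h import *
to(608,76.7,13,1.6)
d,s=snap('wrist'); save(d,'w6')
models(d,'pink',100,145)
"
```

```text
t 16.02 at [602.8  75.8 121.4] a 1.7 gap 48.6 F [-0.9  0.3 -1.1] -> shift [ -0.7  -5.2 108.4] yaw 0.1
pink [319. 320.] xy [603.4  75.6] size [49.7 64. ] a 1.5 ztop 138.3
```

Request:
jog_arm:
  rows:
    - {"x":-1,"y":-4.1,"z":20,"yaw":0,"jaw":0.4}
    - {"x":-1,"y":-4.1,"z":60,"yaw":0,"jaw":0.4}
    - {"x":-1,"y":-4.1,"z":85,"yaw":0,"jaw":0.4}
    - {"x":-1,"y":-4.1,"z":97,"yaw":0,"jaw":0.4}
    - {"x":-1,"y":-4.1,"z":105,"yaw":0,"jaw":0.4}

```text
t: 16.7
ee_pos: [607.2, 77.2, 16.4]
tcp_rot: [[0.03, -1.0, 0.001], [-1.0, -0.03, -0.0], [0.0, -0.001, -1.0]]
force: [-0.0, -0.3, -1.0]
finger_gap: 48.5
grip_force: 52.8
```

Request:
jog_arm:
  rows:
    - {"x":0,"y":0,"z":1,"yaw":0,"jaw":0.4}
    - {"x":0,"y":0,"z":2,"yaw":0,"jaw":0.4}
    - {"x":0,"y":0,"z":3,"yaw":0,"jaw":0.4}
    - {"x":0,"y":0,"z":4,"yaw":0,"jaw":0.4}
    - {"x":0,"y":0,"z":4,"yaw":0,"jaw":0.4}

```text
t: 17.32
ee_pos: [607.1, 77.3, 12.8]
tcp_rot: [[0.03, -1.0, 0.001], [-1.0, -0.03, 0.0], [-0.0, -0.001, -1.0]]
force: [0.1, 1.2, 0.8]
finger_gap: 48.6
grip_force: 53.1
```

```bash
python3 -c "
from h import *
to(607.5,76.9,12.5,1.6)
"
```

```text
t 17.32 at [607.1  77.3  12.8] a 1.7 gap 48.6 F [0.1 1.2 0.8] -> shift [ 0.4 -0.4  0.3] yaw 0.1
```

Request:
jog_arm:
  rows:
    - {"x":0,"y":0,"z":0.5,"yaw":0,"jaw":0.6}
    - {"x":0,"y":0,"z":0.5,"yaw":0,"jaw":0.8}
    - {"x":0,"y":0,"z":0.5,"yaw":0,"jaw":1}
    - {"x":0,"y":0,"z":0,"yaw":0,"jaw":1}
    - {"x":0,"y":0,"z":-5,"yaw":0,"jaw":1}

```text
t: 17.95
ee_pos: [606.5, 77.1, 17.2]
tcp_rot: [[0.03, -1.0, -0.001], [-1.0, -0.03, -0.0], [0.0, 0.001, -1.0]]
force: [0.0, -0.1, -0.2]
finger_gap: 85.6
grip_force: 0.0
```

Request:
jog_arm:
  rows:
    - {"x":0,"y":0,"z":-50,"yaw":0,"jaw":1}
    - {"x":-3,"y":15,"z":-100,"yaw":1,"jaw":1}
    - {"x":-16,"y":60,"z":-140,"yaw":2,"jaw":1}
    - {"x":-32,"y":110,"z":-155,"yaw":2,"jaw":1}
    - {"x":-48,"y":164,"z":-155,"yaw":2,"jaw":1}

```text
t: 18.58
ee_pos: [441.1, 120.8, 174.3]
tcp_rot: [[-0.005, -1.0, 0.004], [-1.0, 0.005, 0.002], [-0.002, -0.004, -1.0]]
force: [-0.9, 1.3, -0.3]
finger_gap: 85.5
grip_force: 0.0
```

Request:
jog_arm:
  rows:
    - {"x":0,"y":0,"z":0,"yaw":0,"jaw":1}
    - {"x":0,"y":0,"z":0,"yaw":0,"jaw":1}
    - {"x":0,"y":0,"z":0,"yaw":0,"jaw":1}
    - {"x":0,"y":0,"z":0,"yaw":0,"jaw":1}
    - {"x":0,"y":0,"z":0,"yaw":0,"jaw":1}

```text
t: 19.2
ee_pos: [441.8, 120.0, 172.1]
tcp_rot: [[-0.005, -1.0, -0.001], [-1.0, 0.005, -0.0], [0.0, 0.001, -1.0]]
force: [0.3, -0.4, 0.6]
finger_gap: 85.5
grip_force: 0.0
```

```bash
python3 -c "
from h import *
d,s=snap('wrist'); save(d,'w7')
for k in COL: models(d,k)
plate(d,(606,120))
to(442,120.5,8,-.3)"
```

```text
blue [320. 222.] xy [442.2 121.1] size [49.4 63.9] a 0.2 ztop 25.7
pink [110. 171.] xy [607.7  77.6] size [51.6 63.9] a 2.2 ztop 26.3
pink [131. 268.] xy [605.3 160.9] size [50.7 64.1] a 2.9 ztop 26.2
plate [605.7 119. ] [ 87.  185.2] a 1.6 nest [606.8  77. ]
t 19.25 at [441.7 120.  172.1] a -0.3 gap 85.3 F [-0.  -0.3  0.7] -> shift [ -0.5  -0.3 164.1] yaw -0.0
```

View pics/w7.png

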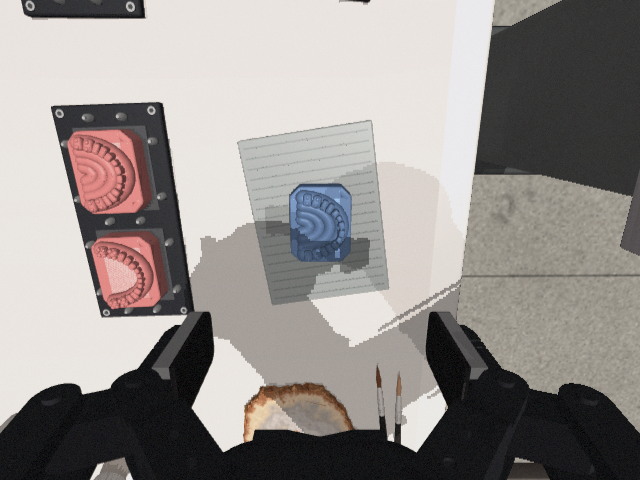

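The pink upper is seated at (110,171). Blue is on the mat at (320,222). Next I'll pick blue.

Request:
jog_arm:
  rows:
    - {"x":-1,"y":0,"z":50,"yaw":0,"jaw":1}
    - {"x":-1,"y":0,"z":100,"yaw":0,"jaw":1}
    - {"x":-1,"y":0,"z":138,"yaw":0,"jaw":1}
    - {"x":-1,"y":0,"z":157,"yaw":0,"jaw":1}
    - {"x":-1,"y":0,"z":163,"yaw":0,"jaw":1}

```text
t: 19.88
ee_pos: [441.0, 120.7, 8.2]
tcp_rot: [[-0.005, -1.0, -0.002], [-1.0, 0.005, -0.001], [0.001, 0.002, -1.0]]
force: [-0.6, -0.8, 0.8]
finger_gap: 85.4
grip_force: 0.0
```

Request:
jog_arm:
  rows:
    - {"x":0,"y":0,"z":0,"yaw":0,"jaw":1}
    - {"x":0,"y":0,"z":0,"yaw":0,"jaw":0.7}
    - {"x":0,"y":0,"z":0,"yaw":0,"jaw":0.4}
    - {"x":0,"y":0,"z":0,"yaw":0,"jaw":0.4}
    - {"x":0,"y":0,"z":0,"yaw":0,"jaw":0.4}

```text
t: 20.5
ee_pos: [442.2, 121.6, 10.5]
tcp_rot: [[-0.004, -1.0, 0.002], [-1.0, 0.004, 0.001], [-0.001, -0.002, -1.0]]
force: [-1.5, -0.3, 4.8]
finger_gap: 48.8
grip_force: 51.9
```

```bash
python3 -c "
from h import *
to(612,-169.1,118,-.8)"
```

```text
t 20.5 at [442.2 121.6  10.5] a -0.2 gap 48.8 F [-1.5 -0.3  4.8] -> shift [ 289.9 -171.2 -107.4] yaw 0.6
```

Request:
jog_arm:
  rows:
    - {"x":0,"y":0,"z":-10,"yaw":0,"jaw":0.4}
    - {"x":0,"y":0,"z":-50,"yaw":0,"jaw":0.4}
    - {"x":0,"y":0,"z":-95,"yaw":0,"jaw":0.4}
    - {"x":34,"y":-20,"z":-112,"yaw":0,"jaw":0.4}
    - {"x":80,"y":-47,"z":-112,"yaw":0,"jaw":0.4}

```text
t: 21.12
ee_pos: [489.7, 41.1, 124.2]
tcp_rot: [[-0.002, -1.0, 0.005], [-1.0, 0.002, 0.002], [-0.002, -0.005, -1.0]]
force: [1.0, 0.7, -0.9]
finger_gap: 48.4
grip_force: 52.1
```

Request:
jog_arm:
  rows:
    - {"x":46,"y":-27,"z":0,"yaw":0.6,"jaw":0.4}
    - {"x":92,"y":-54,"z":0,"yaw":0.6,"jaw":0.4}
    - {"x":138,"y":-81,"z":0,"yaw":0.6,"jaw":0.4}
    - {"x":180,"y":-106,"z":0,"yaw":0.6,"jaw":0.4}
    - {"x":204,"y":-120,"z":0,"yaw":0.6,"jaw":0.4}

```text
t: 21.75
ee_pos: [607.6, -165.8, 121.4]
tcp_rot: [[-0.017, -1.0, -0.0], [-1.0, 0.017, -0.0], [0.0, 0.0, -1.0]]
force: [0.4, 0.5, -0.6]
finger_gap: 48.2
grip_force: 52.1
```

Request:
jog_arm:
  rows:
    - {"x":3,"y":-2,"z":0,"yaw":0,"jaw":0.4}
    - {"x":6,"y":-3,"z":0,"yaw":0,"jaw":0.4}
    - {"x":6,"y":-3,"z":0,"yaw":0,"jaw":0.4}
    - {"x":6,"y":-3,"z":0,"yaw":0,"jaw":0.4}
    - {"x":6,"y":-3,"z":0,"yaw":0,"jaw":0.4}

```text
t: 22.38
ee_pos: [609.9, -169.1, 121.6]
tcp_rot: [[-0.014, -1.0, 0.0], [-1.0, 0.014, 0.0], [-0.0, -0.0, -1.0]]
force: [0.0, -0.1, -1.9]
finger_gap: 48.7
grip_force: 52.1
```

```bash
python3 -c "
from h import *
to(612,-169.1,15,-.8)
d,s=snap('wrist'); save(d,'w8')
models(d,'blue',100,146)
"
```

```text
t 22.38 at [ 609.9 -169.1  121.6] a -0.8 gap 48.7 F [ 0.  -0.1 -1.9] -> shift [-1.000e-01 -2.000e+00  1.066e+02] yaw -0.0
blue [319. 317.] xy [ 610.5 -170.1] size [49.5 63.9] a -0.9 ztop 137.7
```

Request:
jog_arm:
  rows:
    - {"x":-1,"y":-1.2,"z":20,"yaw":0,"jaw":0.4}
    - {"x":-1,"y":-1.2,"z":60,"yaw":0,"jaw":0.4}
    - {"x":-1,"y":-1.2,"z":85,"yaw":0,"jaw":0.4}
    - {"x":-1,"y":-1.2,"z":97,"yaw":0,"jaw":0.4}
    - {"x":-1,"y":-1.2,"z":103,"yaw":0,"jaw":0.4}

```text
t: 23.05
ee_pos: [611.5, -168.7, 18.3]
tcp_rot: [[-0.015, -1.0, 0.0], [-1.0, 0.015, -0.0], [0.0, -0.0, -1.0]]
force: [0.3, -0.1, -0.1]
finger_gap: 48.4
grip_force: 52.0
```

Request:
jog_arm:
  rows:
    - {"x":0,"y":0,"z":1,"yaw":0,"jaw":0.4}
    - {"x":0,"y":0,"z":2,"yaw":0,"jaw":0.4}
    - {"x":0,"y":0,"z":3,"yaw":0,"jaw":0.4}
    - {"x":0,"y":0,"z":4,"yaw":0,"jaw":0.4}
    - {"x":0,"y":0,"z":4,"yaw":0,"jaw":0.4}

```text
t: 23.68
ee_pos: [611.4, -168.7, 14.6]
tcp_rot: [[-0.015, -1.0, 0.0], [-1.0, 0.015, -0.0], [0.0, -0.0, -1.0]]
force: [0.1, 0.4, 0.5]
finger_gap: 48.4
grip_force: 52.1
```

```bash
python3 -c "
from h import *
to(611.1,-168.1,14,-.8)
"
```

```text
t 23.68 at [ 611.4 -168.7   14.6] a -0.9 gap 48.4 F [0.1 0.4 0.5] -> shift [-0.6  0.3  0.6] yaw -0.1
```

Request:
jog_arm:
  rows:
    - {"x":0,"y":0,"z":0.5,"yaw":0,"jaw":0.4}
    - {"x":0,"y":0,"z":1,"yaw":0,"jaw":0.4}
    - {"x":0,"y":0,"z":1,"yaw":0,"jaw":0.4}
    - {"x":0,"y":0,"z":1,"yaw":0,"jaw":0.4}
    - {"x":0,"y":0,"z":1,"yaw":0,"jaw":0.4}

```text
t: 24.3
ee_pos: [611.4, -168.7, 14.5]
tcp_rot: [[-0.015, -1.0, 0.001], [-1.0, 0.015, -0.0], [0.0, -0.001, -1.0]]
force: [-2.0, 1.0, 5.8]
finger_gap: 48.6
grip_force: 52.9
```

Request:
jog_arm:
  rows:
    - {"x":0,"y":0,"z":0,"yaw":0,"jaw":0.6}
    - {"x":0,"y":0,"z":0,"yaw":0,"jaw":0.8}
    - {"x":0,"y":0,"z":0,"yaw":0,"jaw":1}
    - {"x":0,"y":0,"z":0,"yaw":0,"jaw":1}
    - {"x":0,"y":0,"z":-5,"yaw":0,"jaw":1}

```text
t: 24.92
ee_pos: [610.9, -168.6, 18.0]
tcp_rot: [[-0.015, -1.0, -0.001], [-1.0, 0.015, 0.0], [-0.0, 0.001, -1.0]]
force: [0.0, 0.3, -0.4]
finger_gap: 85.5
grip_force: 0.0
```

Request:
jog_arm:
  rows:
    - {"x":0,"y":0,"z":-50,"yaw":0,"jaw":1}
    - {"x":0,"y":0,"z":-100,"yaw":0,"jaw":1}
    - {"x":0,"y":0,"z":-145,"yaw":0,"jaw":1}
    - {"x":0,"y":0,"z":-155,"yaw":0,"jaw":1}
    - {"x":0,"y":0,"z":-155,"yaw":0,"jaw":1}

```text
t: 25.55
ee_pos: [611.4, -168.6, 174.0]
tcp_rot: [[-0.015, -1.0, 0.001], [-1.0, 0.015, 0.0], [-0.0, -0.001, -1.0]]
force: [-0.7, 1.1, -1.0]
finger_gap: 85.4
grip_force: 0.0
```

Request:
jog_arm:
  rows:
    - {"x":0,"y":0,"z":0,"yaw":0,"jaw":1}
    - {"x":0,"y":0,"z":0,"yaw":0,"jaw":1}
    - {"x":0,"y":0,"z":0,"yaw":0,"jaw":1}
    - {"x":0,"y":0,"z":0,"yaw":0,"jaw":1}
    - {"x":0,"y":0,"z":0,"yaw":0,"jaw":1}

```text
t: 26.18
ee_pos: [611.2, -168.7, 173.3]
tcp_rot: [[-0.015, -1.0, -0.0], [-1.0, 0.015, 0.0], [-0.0, 0.0, -1.0]]
force: [-0.1, 0.2, 0.2]
finger_gap: 85.7
grip_force: 0.0
```

```bash
python3 -c "
from h import *
d,s=snap('wrist'); save(d,'w9')
for k in COL: models(d,k)
plate(d,(612,-126))
d,s=snap('top'); print('top')
for k in COL: models(d,k)
"
```

```text
yellow [423.  20.] xy [ 526.3 -311.6] size [ 30.1 237. ] a 89.5 ztop 24.4
yellow [540. 203.] xy [ 433.4 -181.5] size [51.2 64.1] a -6.2 ztop 26.0
yellow [512. 297.] xy [443.7 -96.9] size [51.4 64.4] a -8.0 ztop 25.8
blue [319. 221.] xy [ 612.3 -169.3] size [49.9 63.7] a -1.0 ztop 26.4
blue [320. 310.] xy [612.9 -86.6] size [49.8 65.7] a -1.9 ztop 26.1
pink [325. 428.] xy [609.  47.] size [ 6.3 42.6] a -85.8 ztop 21.6
plate [ 612.8 -127.2] [ 85.5 184. ] a -0.8 nest [ 612.3 -169.2]
top
yellow [420. 240.] xy [ 532.  -387.3] size [169.1 233.7] a -86.3 ztop 25.9
yellow [288. 276.] xy [442.8 -94.8] size [49.7 63.3] a -8.1 ztop 26.1
yellow [326. 281.] xy [ 432.5 -179.7] size [50.1 63.7] a -6.4 ztop 27.0
blue [284. 202.] xy [612.4 -84.7] size [49.6 61.9] a -0.1 ztop 26.2
pink [166. 202.] xy [605.3 182.4] size [29.1 48.5] a 89.6 ztop 26.1
```

View pics/w9.png

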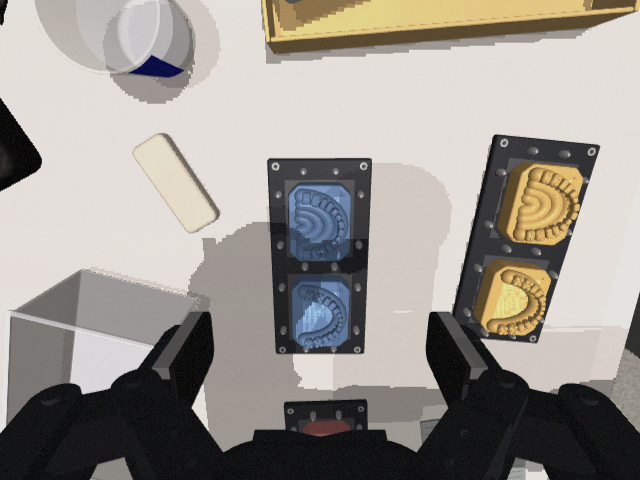

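The blue upper is seated at (319,221), 0.1 mm from the nest centre with its top at z 26. The yellow upper is seated at (540,203). Pink was already verified, and the gripper is clear of everything. Handing in.

```bash
python3 -c "
from workcell import bot
print(bot.sign_off())"
```

```text
the job is handed in; nothing more can be done
None
```

The job is handed in: camera checks showed the yellow, pink and blue uppers each fully down in the right-hand nest beside the lower of its colour, with all lowers still standing in their nests, at about 26 s on the robot's clock.

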